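# Swing a door bracket home against its stop and pin it

## Robot

A 6-joint arm with a two-finger parallel gripper is mounted at the origin on the work surface. World frame = base frame: x ahead of the robot, y to its left, z up, the work surface at z = 0. Lengths are in m, angles in degrees, forces in N, time in s.
With the tool pointing down it reaches from about 0.25 to 0.725 m from the base axis. Payload 9.7 kg.
Tool frame: the origin (TCP) lies midway between the tips of the shut fingers; the grasp point (between the pads) lies bot.hold_point_z behind it (bot.hold_point_z is the distance from the TCP to the grasp point, in m); z points along the fingers, y is the line along which they close (so a half turn about z gives the same grasp; the last joint's range is limited). The gripper opens to 85 mm and grips with 20 to 120 N. Pads are 22 mm wide; open, the fingers measure 114 mm over their backs; the gripper's body (76 mm by 85 mm) begins 54 mm behind the grasp point. The pads swing forward as they close: fully open they stand 13 mm farther back than shut.
Start: joints at [66.062, 4.979, 10.078, 95.1, 0, 90], TCP at [0.223, 0.503, 0.231] pointing down, gripper open.
Joint ranges: [-179.16, 179.16], [-48.56, 103.87], [-65.8, 70.77], [-126.05, 130.52], [-82.76, 87.17], [-180, 180]. Speed limits (degrees/s): [127.2, 127.2, 147.25, 180, 180, 180].

## Interface

Orientations are given as [roll, pitch, yaw] about the fixed x, y, z axes, in that order (R = Rz(yaw) Ry(pitch) Rx(roll)).
In Python, from workcell import bot, camera, camera_model, ticket gives the robot as it stands.
- The arm moves only by the tool send_rows, never from a script. Its argument "targets" is text: rows parted by semicolons, each of 5 numbers parted by spaces: the shift along the tool's x, y, z in mm, then the turn about the tool's z in degrees, then the closure in counts, from 0 (fully open) to 255 (shut). A call has 1 to 20 rows; each row is the pose to reach, as a shift and turn from the pose commanded when the call began, along the tool's axes at that moment; what a row does not reach only later rows make up. A row lasts 1/8 s, in which the tool goes at most 62.5 mm and 10.7 degrees, less where a joint would pass 70% of its speed; a pose out of reach is approached as far as the arm can. A call with a gripper value outside its range is refused whole. The fingers move at their own pace and stop on an object; "newtons" is the grip in N (left out, the last holds). Time passes only in rows, so rows that repeat a pose let the fingers close. It gives the time, the measured TCP pose, the force, the opening and the grip force at its end, in the units of the state.
- bot.get_obs(): the state, without advancing time (a new reading comes with each control period).
- camera(name): name is "scene" or "top" or "wrist"; returns the picture (420x560x3 uint8, blue, green, red); there is no depth.
- camera_model(name): a dict with "K" (3x3 intrinsics, pixels), "pose" (4x4, takes a point from camera to world coordinates); the wrist camera has in their place "T_tool_cam" (4x4, takes a point from camera to tool coordinates, whose origin is the TCP and whose axes are the flange's). Camera axes: x right, y down, z forward; pixel columns grow to the right and rows downward; lengths in m; the calibration is good to about 2 mm. A picture is of the moment at which its call begins: read the wrist's pose just before it. camera_model takes no time and is no camera call.
- ticket.job_done(): hands the job in; it is judged then, once.
The state is a dict: "time": time; "q": joint angles; "qd": joint speeds; "joint_efforts": joint torques, N m; "ee_pos": TCP position; "tcp_rot": TCP orientation; "wrist_force": force on the tool from outside, world axes, zero at the start; "torque": the same for the moment, N m; "opening": finger opening in m; "grasp_force": force on a finger pad.
Only numpy, scipy, OpenCV 4.12 (cv2) and the standard library are available. Lean on these libraries where they do the work, as an engineer would, in place of code of your own. Each camera call takes 0.05 s, during which the arm holds its last target. There are 200 camera calls.

## Task

Push the steel bracket plate by its upturned tab, so that it swings round its pivot stud until its far edge beds against the stop block, and keep it pressed there with about 15 N for a second, never pushing it harder than 20 N. Then take the locking pin from its black holder and put it, without pressing hard (30 N at most), through the plate's free hole into the hole below until its knob rests on the plate, leaving the plate against the stop. Do not disturb the screwdriver, the spool or the wooden block.

Things in the scene. Friction and masses are not known exactly. Their poses are not given: they have to be found in the camera images.
- base: Fixed aluminium mounting base, 220 (x) x 240 (y) x 20 mm, lying on the door panel; origin at the centre of its underside, z up. It carries the pivot stud, the stop block and a through hole. Its pose varies from run to run.
- stop: Fixed dark steel stop block on the base, 20 (x) x 30 (y) x 22 mm high; origin at the centre of its underside, in the base frame (95, -45, 20) mm. The plate beds on its -x face, at base x = 85 mm; it is rigid. Base, stop and plate are oiled (friction about 0.2); bearing down on the plate adds drag, so less of the push reaches the stop.
- pivot (a point): Top centre of the fixed pivot stud, 12 mm diameter, standing 22 mm above the base's top; in the base frame (50, 85, 42) mm.
- base_hole (a point): Mouth (centre, on the base's top) of the 15 mm through hole that takes the pin; in the base frame (50, -15, 20) mm.
- plate: Loose steel plate, 8 mm thick, 0.4-0.8 kg, lying on the base, pivot hole (14 mm) over the stud. Origin on that hole's axis at the underside; z up. Spans x -25 to 165, y -35 to 35 mm; free 14 mm hole at x = 100, y = 0. Starts 0.4-0.8 rad short of home, on the base's -x side; counter-clockwise from above closes it. Home: its x along base -y, +y edge on the stop; friction keeps it there.
- plate_tab (a point): Centre of the outer face of the upturned tab at the plate's outer corner, at plate (145, -35, 23) mm. The tab is 40 mm long (plate x 125 to 165), 5 mm thick (plate y -35 to -30) and rises to 38 mm above the plate's underside. Push here, towards plate +y.
- plate_edge (a point): Middle of the part of the plate's +y edge that meets the stop, at plate (130, 35, 4) mm.
- plate_hole (a point): Centre of the plate's free hole, on its top face, at plate (100, 0, 8) mm.
- pin: Loose locking pin, 80 g, upright in the holder: steel shank 12 mm diameter and 26 mm long with a tapered tip (7 mm at the end, 6 mm long), and above it a black cylindrical knob 22 mm diameter and 30 mm high. Origin at the centre of the shank's lower end, z up to the knob. Fully in, the origin is 2 mm above the base's underside.
- holder: Fixed black plastic block, 70 x 70 x 30 mm, with a 15 mm through hole in its middle, where the pin stands with its knob resting on top (pin origin 4 mm above the work surface). Origin at the centre of its underside.
- screwdriver: Loose blue-handled screwdriver, 200 mm long, lying on the panel; bystander. Origin at its middle.
- spool: Loose blue spool, 56 mm diameter, 30 mm high, standing on the panel; bystander. Origin at the centre of its underside.
- wood_block: Loose wooden block 60 x 40 x 30 mm; bystander. Origin at the centre of its underside.

How it is judged:
By the outcome, as a careful person would: the job done as asked, in the order asked, and still so for the second after the job is handed in, with the robot touching nothing.
It also fails if it takes over 72 s, if anything falls off the work surface, if the arm or the gripper's body presses on something with over 40 N, if the wrist force passes 120 N, or if a joint passes its speed limit or range.

## Working session

There is one attempt and no reset: what is moved stays moved. The work goes in short steps, Python scripts to look and compute and a tool call to move; the robot and the scene stay as the last step left them, time stands still between calls to the robot, and variables do not carry over. Pictures are saved under pics/ and viewed, at most 10 in all, crops included, and the job is handed in when it is done.

Besides the shell and the picture viewer there is one more tool, called after ">>>" as name(argument=value, ...) on one line, values as JSON. send_rows: Moves the arm, as the interface text tells. Its arguments: {"type":"object","properties":{"targets":{"type":"string"},"newtons":{"type":"number"}},"required":["targets"]}

```bash
mkdir -p pics
python3 - <<'E'
from workcell import bot,camera,camera_model
import cv2
for n in("scene","top"):
    cv2.imwrite(f"pics/{n}0.png",camera(n)); 
o=bot.get_obs();print(o,bot.hold_point_z)
for n in("scene","top","wrist"):print(camera_model(n))
E
```

```text
{'time': 0.1, 'q': array([6.60608826e+01, 5.00821037e+00, 1.00383616e+01, 9.51000146e+01,
       5.09705652e-04, 9.00008675e+01]), 'qd': array([ 0.03548693, -0.06349854,  0.08622008,  0.01163344, -0.1070139 ,
        0.02006734]), 'joint_efforts': array([-6.08984938e-04, -5.21560764e+01,  4.65654516e+01,  1.59789459e-02,
       -9.39059305e-05,  1.28284796e-05]), 'ee_pos': array([0.22308251, 0.50249408, 0.2306458 ]), 'tcp_rot': array([-1.79930137e+02, -5.08647437e-04,  1.56060014e+02]), 'wrist_force': array([ 1.0047512 , -0.32589026,  0.03414509]), 'torque': array([-0.02387565,  0.03296562, -0.0254501 ]), 'grasp_force': 0.0, 'opening': 0.08544852143393122} 0.0187
{'K': array([[438.0166646 ,   0.        , 282.60312652],
       [  0.        , 438.0166646 , 202.55592688],
       [  0.        ,   0.        ,   1.        ]]), 'pose': array([[ 0.87509648,  0.28276444, -0.39274726,  1.03278592],
       [ 0.4837376 , -0.53503975,  0.69262573, -0.82600744],
       [-0.01428547, -0.79610096, -0.6049952 ,  0.71008367],
       [ 0.        ,  0.        ,  0.        ,  1.        ]])}
{'K': array([
[... 218 characters left out ...]
      [-0.99966407, -0.0251481 ,  0.00627134, -0.13430944],
       [-0.00351608, -0.10814399, -0.99412902,  1.25703224],
       [ 0.        ,  0.        ,  0.        ,  1.        ]])}
{'K': array([[312.55109313,   0.        , 283.71452064],
       [  0.        , 312.55109313, 205.98738776],
       [  0.        ,   0.        ,   1.        ]]), 'T_tool_cam': array([[-3.90749409e-04, -9.56705924e-01, -2.91056047e-01,
         7.52127707e-02],
       [ 9.99999899e-01, -4.38836056e-04,  9.99384333e-05,
         3.44673080e-04],
       [-2.23337579e-04, -2.91055978e-01,  9.56705999e-01,
        -1.44173654e-01],
       [ 0.00000000e+00,  0.00000000e+00,  0.00000000e+00,
         1.00000000e+00]])}
```

View pics/top0.png

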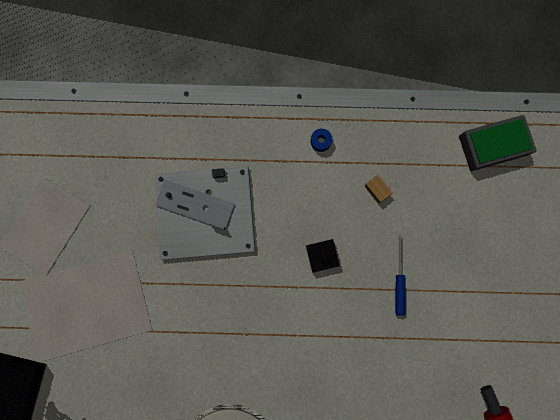

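View pics/scene0.png

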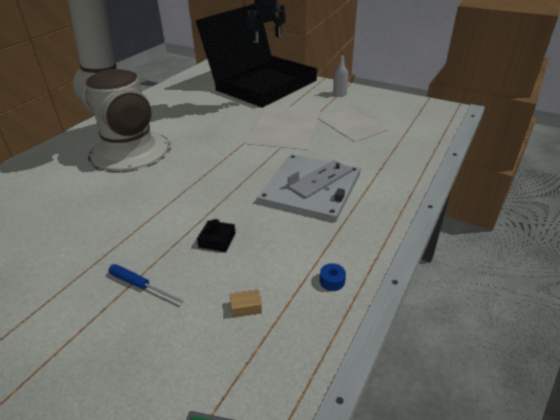

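Run:
```python
import cv2,numpy as np
t=cv2.imread("pics/top0.png"); 
a=cv2.resize(t[155:275,145:265],None,fx=5,fy=5,interpolation=cv2.INTER_CUBIC)
b=cv2.resize(t[230:285,295:350],None,fx=3.6,fy=3.6,interpolation=cv2.INTER_CUBIC)
b=np.clip(b.astype(float)*2.5,0,255).astype(np.uint8)
c=np.zeros((600,800,3),np.uint8);c[:,:600]=a;c[:b.shape[0],600:600+b.shape[1]]=b[:, :200]
s=cv2.imread("pics/scene0.png")[205:260,190:245];s=cv2.resize(s,(198,198),interpolation=cv2.INTER_CUBIC)
c[250:448,600:798]=np.clip(s*2.5,0,255)
cv2.imwrite("pics/crop.png",c)
```

```text
(no output)
```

View pics/crop.png

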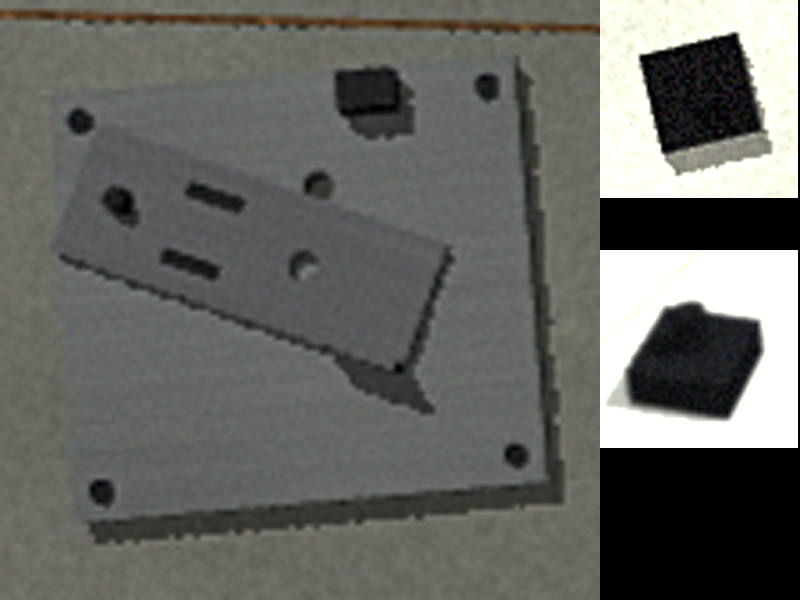

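```bash
cat > h.py <<'E'
import numpy as np,cv2
from scipy.optimize import least_squares
from scipy.spatial.transform import Rotation as R
from workcell import bot,camera,camera_model
def toolT(o):
    T=np.eye(4);T[:3,:3]=R.from_euler('xyz',o['tcp_rot'],degrees=True).as_matrix();T[:3,3]=o['ee_pos'];return T
def campose(n,o=None):
    m=camera_model(n);return (m['K'],m['pose']) if n!='wrist' else (m['K'],toolT(o)@m['T_tool_cam'])
def proj(K,T,P):
    P=np.atleast_2d(P);c=(P-T[:3,3])@T[:3,:3];p=c@K.T;return p[:,:2]/p[:,2:]
def unproj(K,T,uv,z):
    uv=np.atleast_2d(uv);d=np.c_[uv,np.ones(len(uv))]@np.linalg.inv(K).T@T[:3,:3].T
    return T[:3,3]+d*((z-T[2,3])/d[:,2])[:,None]
def pl(pose,P):
    x,y,a=pose;P=np.atleast_2d(P).astype(float);c,s=np.cos(a),np.sin(a)
    return np.c_[x+c*P[:,0]-s*P[:,1],y+s*P[:,0]+c*P[:,1],P[:,2]]
def fit(K,T,P,uv,x0):
    f=lambda p:(proj(K,T,pl(p,P))-uv).ravel()
    r=least_squares(f,x0,loss='soft_l1',x_scale=[.01,.01,.1]);return r.x,f(r.x).reshape(-1,2)
def tool_delta(o,tgt): # world target TCP -> tool-axis shift mm
    return toolT(o)[:3,:3].T@(np.array(tgt)-o['ee_pos'])*1000
E
python3 - <<'E'
from h import *
K,T=campose('top')
A=lambda l:np.array([[145,155]])+(np.array(l)+.5)/5-.5
P=np.array([[110,120,20],[110,-120,20],[-110,-120,20],[-110,120,20],[50,-15,20],[50,85,42]])/1e3
p,r=fit(K,T,P,A([(52,98),(516,57),(548,480),(78,518),(318,185),(118,200)]),[.45,.07,0])
print('base',p,np.degrees(p[2]));print(r.round(2))
pv=pl(p,[.05,.085,.02])[0]
Q=np.array([[165,35,8],[165,-35,38],[-25,35,8],[-25,-35,8],[100,0,8]])/1e3+[0,0,.02]
q,r=fit(K,T,Q,A([(450,248),(400,370),(100,127),(58,252),(303,266)]),[pv[0],pv[1],-2])
print('plate',q,np.degrees(q[2]),pv);print(r.round(2), np.degrees(p[2]-np.pi/2-q[2]))
b=np.array([(40,55),(137,33),(160,133),(64,152)]);b=np.array([295,230])+(b+.5)/3.6-.5
h=unproj(K,T,b,.03);print('holder',h,h.mean(0),np.degrees(np.arctan2(*(h[0]-h[3])[1::-1])))
print('stop',pl(p,[.085,-.045,.03]))
np.savez('est.npz',base=p,plate=q)
for n,uv,z in(('spool',(321,139),.03),('wood',(378,189),.03)):print(n,unproj(K,T,uv,z))
E
```

```text
base [0.60100931 0.0816661  0.11286201] 6.466516767514133
[[-0.23 -0.74]
 [ 0.07 -0.61]
 [ 0.52  0.36]
 [-0.37  1.09]
 [ 0.6   0.36]
 [-0.52 -0.37]]
plate [ 0.639557    0.17137435 -1.87447528] -107.39952221358779 [0.64111829 0.17175644 0.02      ]
[[ 0.37 -0.74]
 [-0.46  0.27]
 [ 0.13 -0.47]
 [-1.1   0.37]
 [ 0.96  0.42]] 23.866038981101923
holder [[ 0.52342722 -0.17797965  0.03      ]
 [ 0.5404366  -0.24520583  0.03      ]
 [ 0.47170883 -0.26218652  0.03      ]
 [ 0.45695708 -0.19600411  0.03      ]] [ 0.49813243 -0.22034403  0.03      ] 15.171837866516594
stop [[0.69053655 0.04652531 0.03      ]]
spool [[ 0.7952682  -0.21129235  0.03      ]]
wood [[ 0.66944095 -0.35805502  0.03      ]]
```

Run:
```python
from h import *
o=bot.get_obs();print(tool_delta(o,[.5246,.0556,.18]))
```

```text
[-456.91915643 -286.03663896   50.99055428]
```

>>> send_rows(targets="-50 -32 5 10 255;-100 -64 10 20 255;-150 -96 15 30 255;-200 -128 20 40 255;-250 -160 25 50 255;-300 -192 30 60 255;-350 -224 40 70 255;-400 -256 50 80 255;-457 -286 51 90 255;-457 -286 51 100 255;-457 -286 51 110 255;-457 -286 51 120 255;-457 -286 51 130 255;-457 -286 51 140 255;-457 -286 51 150 255;-457 -286 51 160 255;-457 -286 51 170 255;-457 -286 51 173 255;-457 -286 51 173 255;-457 -286 51 173 255", newtons=60)

```text
time: 2.6
ee_pos: [0.5003, -0.0809, 0.1801]
tcp_rot: [-176.8, 0.2, -10.9]
wrist_force: [0.1, 0.3, -0.5]
opening: -0.0004
grasp_force: 0.0
```

Run:
```python
from h import *
o=bot.get_obs();im=camera('wrist');np.savez('w1.npz',**o);cv2.imwrite('pics/w1.png',im)
cv2.imwrite('pics/w1b.png',cv2.resize(im,(800,600),interpolation=cv2.INTER_CUBIC))
print(o['time'],o['ee_pos'],o['tcp_rot'],o['q'],o['wrist_force'],o['opening'])
```

```text
2.6 [ 0.500338   -0.08086337  0.18006896] [-176.80504171    0.19778229  -10.91984273] [-10.97645241  -1.52243815  -2.30933066  89.41404964   3.19476131
 179.94330254] [ 0.14758244  0.29703647 -0.45049984] -0.00040405021461345644
```

View pics/w1b.png

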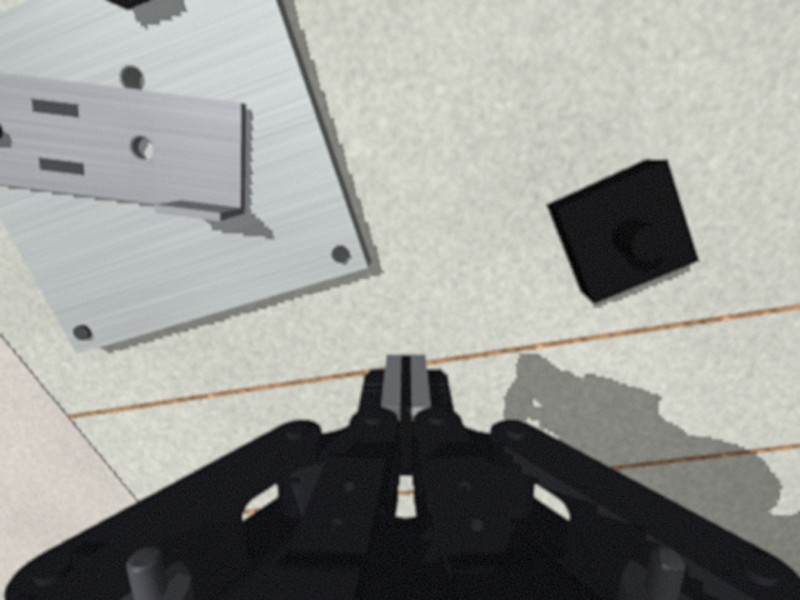

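Run:
```python
import cv2,numpy as np
t=cv2.imread("pics/w1.png")
a=cv2.resize(t[0:190,0:270],(540,380),interpolation=cv2.INTER_CUBIC)
b=cv2.resize(t[105:220,375:495],(480,460),interpolation=cv2.INTER_CUBIC)
b=np.clip(b.astype(float)*5,0,255)
c=np.zeros((600,800,3),np.uint8)
a=cv2.resize(t[20:170,40:270],(800,522),interpolation=cv2.INTER_CUBIC)
c[:522]=a;cv2.imwrite("pics/c2.png",c)
c=np.zeros((460,480,3),np.uint8);c[:]=b;cv2.imwrite("pics/c3.png",c)
```

```text
(no output)
```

View pics/c3.png

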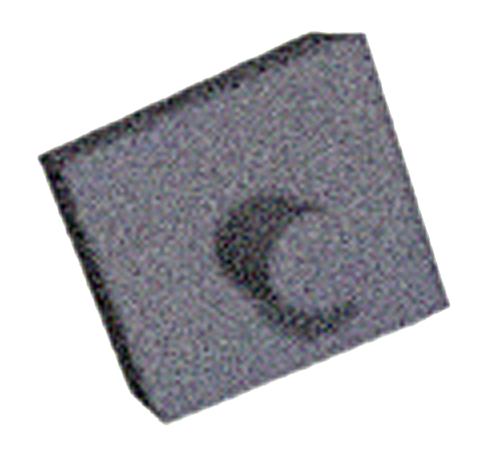

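Run:
```python
from h import *
o=dict(np.load('w1.npz'));K,T=campose('wrist',o);e=np.load('est.npz')
C=lambda l:np.array([[375,105]])+(np.array(l)+.5)/4-.5
print('knob',unproj(K,T,C([(322,262)]),.06))
h=unproj(K,T,C([(68,168),(362,36),(447,305),(165,421)]),.03);print('holder',h,h.mean(0))
s=lambda l:(np.array(l)+.5)/1.4286-.5
P=np.array([[-110,-120,20],[-110,120,20],[50,-15,20],[-95,-105,20],[-95,105,20]])/1e3
uv=s([(371,268),(75,350),(132,78)]);p,r=fit(K,T,P[:3],uv,e['base']);print(p,np.degrees(p[2]),r,e['base'])
q=unproj(K,T,s([(245,104),(142,147)]),.028);print(q,pl(e['plate'],[[.165,.035,.028],[.1,0,.028]]))
```

```text
knob [[ 0.50022242 -0.2181623   0.06      ]]
holder [[ 0.52411901 -0.17670022  0.03      ]
 [ 0.54106489 -0.24147001  0.03      ]
 [ 0.47685372 -0.25867933  0.03      ]
 [ 0.45952251 -0.19379175  0.03      ]] [ 0.50039003 -0.21766033  0.03      ]
[0.60393827 0.08638357 0.10296137] 5.8992517128077315 [[-3.09985334 -0.39283438]
 [ 0.17763591  0.428402  ]
 [ 1.11178313 -0.10718633]] [0.60100931 0.0816661  0.11286201]
[[0.62466846 0.00686268 0.028     ]
 [0.61320874 0.08160144 0.028     ]] [[0.62361508 0.00345813 0.028     ]
 [0.60965372 0.07595007 0.028     ]]
```

View pics/c2.png

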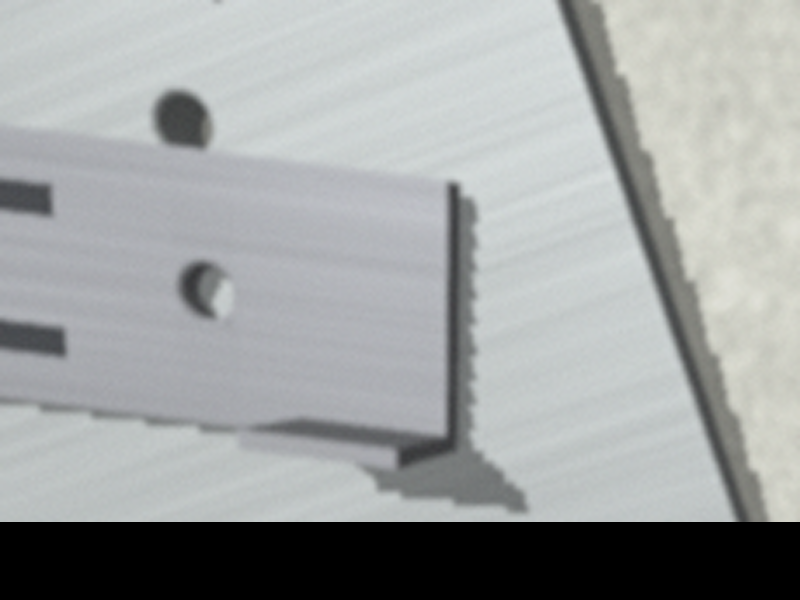

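>>> send_rows(targets="0 0 0 -10 255;0 0 0 -20 255;0 0 0 -30 255;0 0 0 -40 255;0 0 0 -50 255;0 0 0 -60 255;0 0 0 -70 255;0 0 0 -80 255;0 0 0 -90 255;0 0 0 -100 255;0 0 0 -110 255;0 0 0 -120 255;0 0 0 -130 255;0 0 0 -140 255;0 0 0 -150 255;0 0 0 -160 255;0 0 0 -170 255;0 0 0 -174 255;0 0 0 -174 255")

```text
time: 5.03
ee_pos: [0.5009, -0.0792, 0.1802]
tcp_rot: [176.8, -0.5, 163.2]
wrist_force: [-0.2, -0.2, 0.9]
opening: -0.0001
grasp_force: 0.0
```

Run:
```python
from h import *
o=bot.get_obs();print(o['q'],o['ee_pos'],o['tcp_rot'],tool_delta(o,[.523,.056,.033]))
```

```text
[-10.8022403   -1.49611826  -2.26710709  89.41234977   3.2317556
   5.97756727] [ 0.50092703 -0.07922056  0.18022804] [176.80484276  -0.5187204  163.2294878 ] [ 16.54861885 127.41237441 154.72602434]
```

>>> send_rows(targets="7 55 0 0 255;16 110 0 0 255;17 127 10 0 255;17 127 60 0 255;17 127 110 0 255;17 127 153 0 255;17 127 153 0 255;17 127 153 0 255")

```text
time: 6.02
ee_pos: [0.5232, 0.0549, 0.0364]
tcp_rot: [176.8, -0.4, 163.2]
wrist_force: [-0.3, 0.2, 0.4]
opening: -0.0001
grasp_force: 0.0
```

Run:
```python
from h import *
o=bot.get_obs();print(o['q'],o['ee_pos'],o['tcp_rot'],o['wrist_force'])
e=np.load('est.npz');pv=e['plate'][:2]
R0=toolT(o)[:3,:3]
for d in range(0,25,4):
  a=e['plate'][2]+np.radians(d);t=pl([*pv,a],[.145,-.035-.011,.023])[0];t[2]=.035
  print(d,(R0.T@(t-o['ee_pos'])*1e3).round(1))
```

```text
[  4.28074521   1.74611618 -14.96870623  72.51987038   3.15203284
  21.15221783] [0.52315489 0.05487415 0.03643787] [176.78415354  -0.42300671 163.16145831] [-0.28555173  0.23521548  0.36684933]
0 [-30.3   0.6   1.3]
4 [-40.5  -2.3   1. ]
8 [-50.8  -4.6   0.8]
12 [-61.3  -6.1   0.6]
16 [-71.9  -6.8   0.5]
20 [-82.6  -6.9   0.4]
24 [-93.1  -6.1   0.4]
```

>>> send_rows(targets="-10 0 0 0 255;-20 0 0 0 255;-24 0 0 0 255;-26 0 0 0 255;-28 0 0 0 255;-30 0 0 0 255;-32 0 0 0 255;-34 -1 0 -1 255;-36 -1 0 -2 255;-38 -2 0 -3 255")

```text
time: 7.28
ee_pos: [0.5583, 0.0421, 0.0343]
tcp_rot: [176.8, -0.3, 166.3]
wrist_force: [-0.2, 0.2, 0.3]
opening: 0.0002
grasp_force: 0.4
```

>>> send_rows(targets="-3 -1 0 -1 255;-6 -1.5 0 -2 255;-9 -2 0 -3 255;-12 -3 0 -4.5 255;-15 -3.5 0 -6 255;-18 -4 0 -7 255;-21 -4.5 0 -8 255;-24 -5 0 -9 255;-27 -5.5 0 -10 255;-30 -6 0 -11.5 255;-33 -6.5 0 -13 255;-36 -7 0 -14 255;-36 -7 0 -14 255")

```text
time: 8.9
ee_pos: [0.5918, 0.0266, 0.0337]
tcp_rot: [176.8, 0.5, -179.8]
wrist_force: [-0.5, 0.1, 0.5]
opening: 0.0005
grasp_force: 0.0
```

Run:
```python
from h import *
o=bot.get_obs();print(o['q'],o['ee_pos'],o['tcp_rot'],o['wrist_force'])
for n in('top','wrist'):
  im=camera(n);cv2.imwrite(f'pics/{n}3.png',im)
t=cv2.imread('pics/top3.png');w=cv2.imread('pics/wrist3.png')
c=np.zeros((420,800,3),np.uint8);c[:,:400]=cv2.resize(t[155:275,145:265],(400,420),interpolation=2);c[:300,400:]=cv2.resize(w,(400,300));cv2.imwrite('pics/c4.png',c)
```

```text
[ 1.04018441 10.98142342 -5.19283463 73.31491609  3.1862361   0.86492181] [0.59178483 0.0265882  0.03371955] [ 176.80642695    0.46269588 -179.82342842] [-0.54079969  0.12453729  0.49735299]
```

View pics/c4.png

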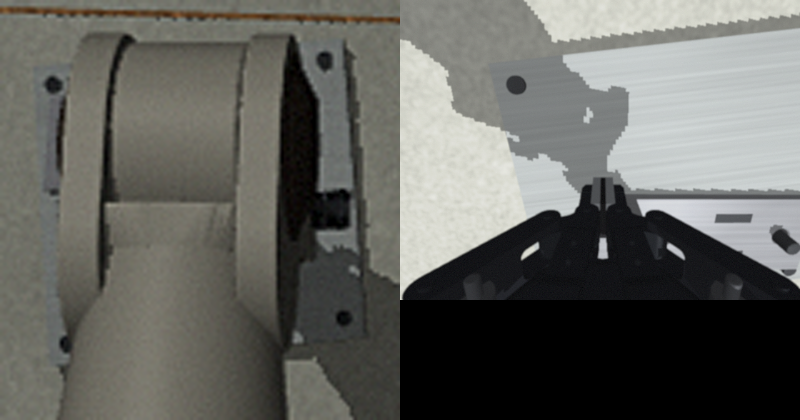

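>>> send_rows(targets="-1.5 0 0 -0.5 255;-3 -0.5 0 -1 255;-4.5 -0.5 0 -1.5 255;-6 -1 0 -2 255;-7.5 -1.5 0 -2.5 255;-9 -2 0 -3 255;-10.5 -2 0 -3.5 255;-12 -2.5 0 -4 255;-12 -2.5 0 -4 255")

```text
time: 10.12
ee_pos: [0.6037, 0.0242, 0.0337]
tcp_rot: [176.8, 0.7, -175.8]
wrist_force: [-0.2, 0.8, 0.3]
opening: -0.0005
grasp_force: 0.0
```

>>> send_rows(targets="-0.7 0 0 -0.3 255;-1.4 0 0 -0.6 255;-2.1 -0.2 0 -0.9 255;-2.8 -0.3 0 -1.2 255;-3.5 -0.4 0 -1.5 255;-3.5 -0.4 0 -1.5 255")

```text
time: 10.88
ee_pos: [0.6071, 0.0241, 0.0337]
tcp_rot: [176.9, 0.8, -174.3]
wrist_force: [-0.9, -1.2, -0.3]
opening: 0.0
grasp_force: 0.2
```

>>> send_rows(targets="-0.5 0 0 -0.2 255;-1 0 0 -0.4 255;-1.5 0 0 -0.6 255;-2 0 0 -0.8 255;-2 0 0 -0.8 255")

```text
time: 11.5
ee_pos: [0.6091, 0.0243, 0.0338]
tcp_rot: [176.9, 0.8, -173.5]
wrist_force: [-0.3, -1.0, -1.0]
opening: -0.0002
grasp_force: 0.3
```

>>> send_rows(targets="-0.4 0 0 0 255;-0.8 0 0 0 255;-1.2 0 0 0 255;-1.6 0 0 0 255;-1.6 0 0 0 255")

```text
time: 12.12
ee_pos: [0.6107, 0.0245, 0.0338]
tcp_rot: [176.9, 0.8, -173.5]
wrist_force: [-0.4, 0.1, -0.3]
opening: 0.0
grasp_force: 0.3
```

>>> send_rows(targets="-0.4 0 0 0 255;-0.8 0 0 0 255;-1.2 0 0 0 255;-1.2 0 0 0 255")

```text
time: 12.62
ee_pos: [0.6119, 0.0246, 0.0338]
tcp_rot: [176.9, 0.8, -173.5]
wrist_force: [-0.7, -0.6, 0.4]
opening: 0.0002
grasp_force: 0.3
```

>>> send_rows(targets="-0.4 0 0 0 255;-0.8 0 0 0 255;-1.2 0 0 0 255;-1.2 0 0 0 255")

```text
time: 13.12
ee_pos: [0.6131, 0.0247, 0.0338]
tcp_rot: [176.9, 0.8, -173.5]
wrist_force: [-0.9, -0.4, -0.2]
opening: -0.0001
grasp_force: 0.3
```

Run:
```python
from h import *
o=bot.get_obs();print(o['q'],o['ee_pos'],o['tcp_rot'],o['wrist_force'])
w=camera('wrist');s=camera('scene');cv2.imwrite('pics/w5.png',w);cv2.imwrite('pics/s5.png',s);np.savez('w5.npz',**o)
c=np.zeros((600,800,3),np.uint8);c[:300]=cv2.resize(w[110:320,0:560],(800,300),interpolation=2);c[300:,:]=cv2.resize(s[140:230,240:380],(800,300),interpolation=2);cv2.imwrite('pics/c5.png',c)
```

```text
[ 0.82779107 13.82554204 -1.83425836 73.85016477  3.19054448 -5.63868829] [0.6130516  0.02472161 0.0338092 ] [ 176.87294053    0.80099699 -173.54173709] [-0.85818254 -0.4363834  -0.17002992]
```

View pics/c5.png

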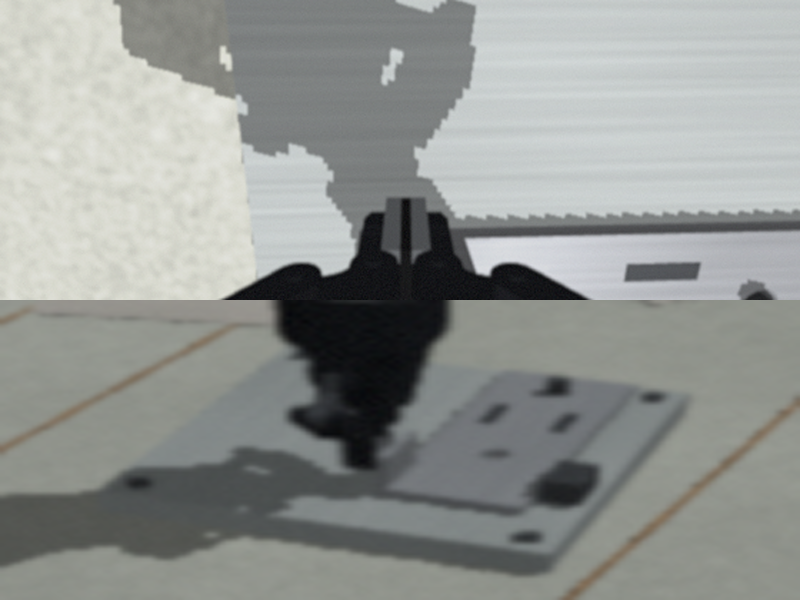

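>>> send_rows(targets="-0.3 0 0 0 255;-0.6 0 0 0 255;-0.9 0 0 0 255;-1.2 0 0 0 255;-1.2 0 0 0 255")

```text
time: 13.85
ee_pos: [0.6142, 0.0249, 0.0338]
tcp_rot: [176.9, 0.8, -173.5]
wrist_force: [-0.3, -0.5, -0.0]
opening: -0.0001
grasp_force: 0.4
```

>>> send_rows(targets="-0.3 0 0 0 255;-0.6 0 0 0 255;-0.9 0 0 0 255;-1.2 0 0 0 255;-1.2 0 0 0 255")

```text
time: 14.48
ee_pos: [0.6148, 0.0249, 0.0338]
tcp_rot: [176.9, 0.7, -173.5]
wrist_force: [-5.0, -1.4, 2.3]
opening: -0.0002
grasp_force: 2.6
```

>>> send_rows(targets="-0.3 0 0 0 255;-0.6 0 0 0 255;-0.6 0 0 0 255")

```text
time: 14.85
ee_pos: [0.6149, 0.0249, 0.0338]
tcp_rot: [176.9, 0.7, -173.5]
wrist_force: [-8.2, -0.9, 4.4]
opening: 0.0001
grasp_force: 4.1
```

>>> send_rows(targets="-0.3 0 -0.2 0 255;-0.6 0 -0.5 0 255;-0.9 0 -0.7 0 255;-0.9 0 -0.7 0 255")

```text
time: 15.35
ee_pos: [0.6149, 0.0249, 0.0338]
tcp_rot: [176.9, 0.5, -173.5]
wrist_force: [-11.5, -1.5, 1.7]
opening: -0.0002
grasp_force: 5.3
```

>>> send_rows(targets="-0.3 0 -0.1 0 255;-0.6 0 -0.2 0 255;-0.9 0 -0.3 0 255;-0.9 0 -0.3 0 255")

```text
time: 15.85
ee_pos: [0.6149, 0.0249, 0.0338]
tcp_rot: [176.9, 0.4, -173.6]
wrist_force: [-14.5, -2.9, 3.4]
opening: -0.0003
grasp_force: 7.2
```

>>> send_rows(targets="0 0 0 0 255;0 0 0 0 255;0 0 0 0 255;0 0 0 0 255;0 0 0 0 255;0 0 0 0 255;0 0 0 0 255;0 0 0 0 255;0 0 0 0 255;0 0 0 0 255;0 0 0 0 255;0 0 0 0 255")

```text
time: 17.35
ee_pos: [0.6149, 0.0249, 0.0338]
tcp_rot: [176.9, 0.4, -173.6]
wrist_force: [-14.6, -3.0, 2.9]
opening: 0.0001
grasp_force: 7.2
```

>>> send_rows(targets="1 0 0 0 255;3 0 0 0 255;10 0 0 0 255;30 0 -1 0 255;30 0 -50 0 200;30 0 -100 10 0;20 0 -150 20 0;0 -10 -166 30 0;-20 -25 -166 40 0;-33 -39 -166 50 0;-33 -39 -166 60 0;-33 -39 -166 70 0;-33 -39 -166 80 0;-33 -39 -166 90 0;-33 -39 -166 96.5 0;-33 -39 -166 96.5 0;-33 -39 -166 96.5 0")

```text
time: 19.48
ee_pos: [0.6537, -0.019, 0.1992]
tcp_rot: [179.5, -3.2, 90.1]
wrist_force: [0.1, -0.7, -0.2]
opening: 0.0855
grasp_force: 0.0
```

Run:
```python
from h import *
o=bot.get_obs();print(o['q'],o['ee_pos'],o['tcp_rot'],o['wrist_force'],o['time'])
w=camera('wrist');cv2.imwrite('pics/w6.png',w);np.savez('w6.npz',**o)
e=np.load('est.npz');K,T=campose('wrist',o)
print(proj(K,T,pl(e['base'],[[.05,-.015,.028],[.05,.085,.042],[.085,-.045,.042]])))
cv2.imwrite('pics/c6.png',cv2.resize(w,(800,600),interpolation=2))
```

```text
[-3.06851007 18.93710174 22.76287863 93.5291551   3.2181378  86.81267423] [ 0.65370946 -0.01902113  0.19915278] [179.52425865  -3.19659317  90.14042269] [ 0.08492583 -0.70036294 -0.24258009] 19.475
[[281.866918   103.73712559]
 [268.73825436 -19.622849  ]
 [322.02480305 131.18989363]]
```

View pics/c6.png

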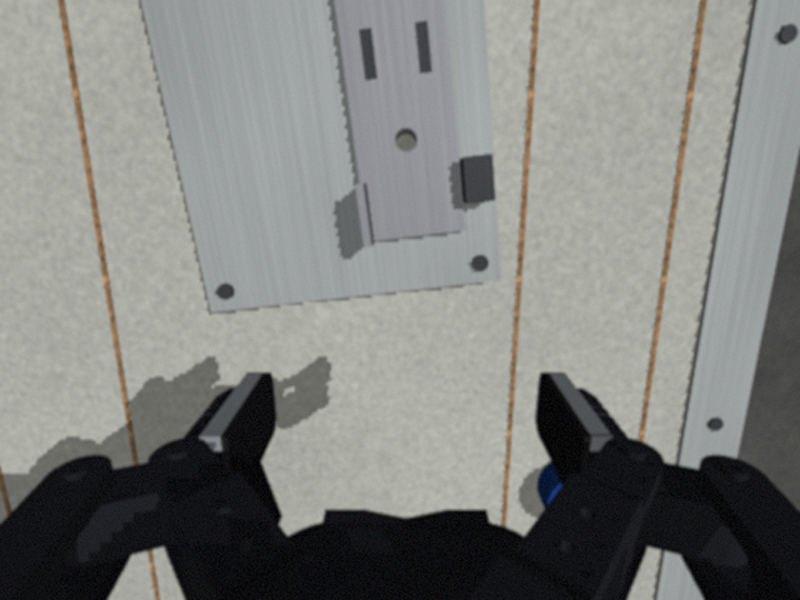

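Run:
```python
from h import *
o=dict(np.load('w6.npz'));K,T=campose('wrist',o);w=cv2.imread('pics/w6.png')
print('hole',unproj(K,T,(np.array([406,139])+.5)/1.4286-.5,.028))
g=cv2.cvtColor(w,6)[84:112,268:300];print(g[::2,::2])
m=(cv2.GaussianBlur(g,(3,3),0)<118).astype(np.uint8);print(cv2.connectedComponentsWithStats(m)[2:])
P=np.array([[-110,-120,20],[110,-120,20],[85,-60,42],[105,-60,42],[85,-30,42]])/1e3
uv=(np.array([(210,313),(499,279),(467,202),(494,198),(461,157)])+.5)/1.4286-.5
e=np.load('est.npz');p,r=fit(K,T,P,uv,e['base']);print(p,np.degrees(p[2]),r.round(1),pl(p,[.05,-.015,.028]))
o=bot.get_obs();print(o['ee_pos'],tool_delta(o,[.511,-.308,.231]))
```

```text
hole [[0.65448936 0.07848366 0.028     ]]
[[150 152 147 149 150 152 146 148 148 151 150 150 154 150 149 151]
 [150 151 147 151 151 152 150 149 148 148 151 151 152 150 150 151]
 [149 152 148 148 150 152 149 143 142 146 150 149 154 150 148 149]
 [148 150 148 149 149 147 121  94  86  97 125 148 155 151 147 151]
 [147 150 148 147 147 114  75  64  60  57  76 127 152 149 146 149]
 [147 152 148 148 135  80  75  94  94  87  62  89 146 151 145 148]
 [148 151 150 148 124  87 103 110 106 106  94  72 136 152 147 147]
 [146 149 150 147 127 105 108 106 102 101 103  88 136 150 147 147]
 [147 149 149 146 137 110 104 106 104 101 104 105 141 152 147 148]
 [147 148 150 147 144 118 103 105 106 104 107 120 145 152 147 145]
 [145 147 150 146 150 140 122 113 108 110 123 141 149 151 148 145]
 [148 149 149 149 149 149 147 138 135 135 146 151 151 150 148 148]
 [149 150 148 148 147 147 150 147 147 146 149 150 150 151 150 144]
 [147 147 149 148 148 149 149 148 147 146 149 149 149 152 148 143]]
(array([[  0,   0,  32,  28, 713],
       [  9,   6,  15,  15, 183]], dtype=int32), array([[15.40112202, 13.65778401],
       [15.8852459 , 12.8852459 ]]))
[0.60214528 0.08637765 0.11710529] 6.70963898905774 [[ 0.9 -0.7]
 [ 0.9 -0.2]
 [-1.9  0.5]
 [ 0.   0.8]
 [-0.4 -0.5]] [[0.6535554  0.07732227 0.028     ]]
[ 0.65370396 -0.01900459  0.19909475] [-286.47941723 -142.89015279  -49.1188618 ]
```

>>> send_rows(targets="-48 -24 -10 -2 0;-96 -48 -20 -4 0;-144 -72 -30 -7 0;-192 -96 -40 -7 0;-240 -120 -49 -7 0;-286 -143 -49 -7 0;-286 -143 -49 -7 0;-286 -143 -49 -7 0;-286 -143 -49 -7 0")

```text
time: 20.65
ee_pos: [0.5109, -0.3063, 0.2309]
tcp_rot: [179.2, -3.1, 97.1]
wrist_force: [0.6, -0.4, 0.8]
opening: 0.0854
grasp_force: 0.0
```

Run:
```python
from h import *
o=bot.get_obs();print(o['q'],o['ee_pos'],o['tcp_rot'],o['wrist_force'],o['time'])
w=camera('wrist');cv2.imwrite('pics/w7.png',w);np.savez('w7.npz',**o)
K,T=campose('wrist',o);u=proj(K,T,[.5,-.218,.06])[0].round().astype(int);print(u)
x,y=u[0]-50,max(u[1]-45,0);print(x,y)
c=cv2.resize(np.clip(w[y:y+90,x:x+100].astype(float)*5,0,255).astype(np.uint8),None,fx=6,fy=6,interpolation=2);cv2.imwrite('pics/c7.png',c)
```

```text
[-32.35274969  12.82577662  18.8252601   97.33345011   2.94216274
  50.52665842] [ 0.51085183 -0.3062893   0.23093724] [179.15928704  -3.1189941   97.10922182] [ 0.55230337 -0.36266385  0.78231155] 20.65
[282 106]
232 61
```

View pics/c7.png

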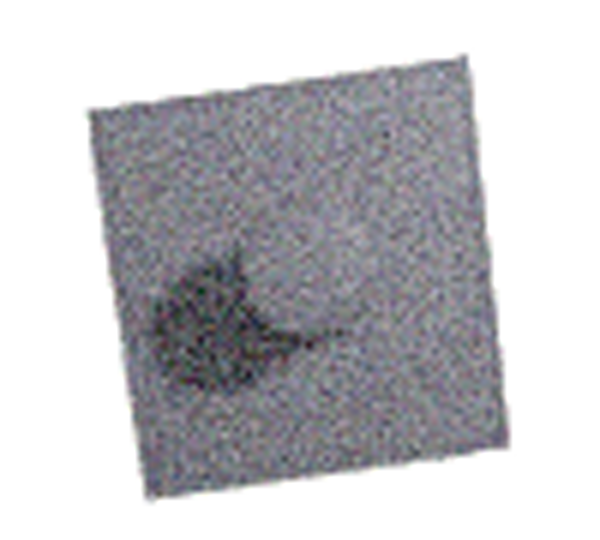

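Run:
```python
from h import *
o=dict(np.load('w7.npz'));K,T=campose('wrist',o)
C=lambda l:np.array([[232,61]])+(np.array(l)+.5)/6-.5
h=unproj(K,T,C([(90,112),(466,58),(509,446),(148,497)]),.03);print(h,h.mean(0))
print('knob',unproj(K,T,C([(311,263)]),.06))
t=np.append(h.mean(0)[:2],0)
# predicted knob top circle for check
a=np.linspace(0,2*np.pi,5)[:4];print(((proj(K,T,np.c_[t[0]+.011*np.cos(a),t[1]+.011*np.sin(a),a*0+.06])-[232,61]+.5)*6-.5).round())
o=bot.get_obs();
print(tool_delta(o,[t[0],t[1],.1]),tool_delta(o,[t[0],t[1],.034]))
```

```text
[[ 0.46015926 -0.19382584  0.03      ]
 [ 0.52389925 -0.17698752  0.03      ]
 [ 0.5409753  -0.24096593  0.03      ]
 [ 0.4768545  -0.25801063  0.03      ]] [ 0.50047208 -0.21744748  0.03      ]
knob [[ 0.50125859 -0.2161675   0.06      ]]
[[372. 279.]
 [314. 200.]
 [238. 262.]
 [297. 340.]]
[ 82.11616324  -1.31797943 135.57189259] [ 78.52483312  -2.27992284 201.46708978]
```

>>> send_rows(targets="40 -1 60 0 0;82 -1 120 0 0;82 -1 136 0 0;81 -2 160 0 0;80 -2 185 0 0;79 -2 201 0 0;79 -2 201 0 0;79 -2 201 0 100;79 -2 201 0 200;79 -2 201 0 255;79 -2 201 0 255;79 -2 201 0 255;79 -2 201 0 255;79 -2 201 0 255", newtons=40)

```text
time: 22.45
ee_pos: [0.5004, -0.2182, 0.035]
tcp_rot: [179.1, -3.1, 97.0]
wrist_force: [-1.0, 0.0, 6.2]
opening: 0.0208
grasp_force: 39.1
```

>>> send_rows(targets="0.3 0.1 -5 0 255;1.1 0.3 -20 0 255;2.2 0.6 -40 0 255;3.6 1 -66 0 255;6 1.5 -110 0 255;6 1.5 -110 0 255;6 1.5 -110 0 255")

```text
time: 23.32
ee_pos: [0.5001, -0.218, 0.1446]
tcp_rot: [179.2, -3.1, 97.0]
wrist_force: [-0.0, 1.0, -0.9]
opening: 0.0208
grasp_force: 39.3
```

Run:
```python
from h import *
o=bot.get_obs();print(o['q'],o['ee_pos'],o['tcp_rot'],o['wrist_force'],o['time'],o['opening'],o['grasp_force'])
w=camera('wrist');cv2.imwrite('pics/w8.png',w)
cv2.imwrite('pics/c8.png',cv2.resize(np.clip(w[200:400,180:400].astype(float)*2.5,0,255).astype(np.uint8),None,fx=3,fy=3,interpolation=2))
print(tool_delta(o,[.6545,.0785,.145]))
```

```text
[-25.15709061   4.43125703  -0.14321102  86.3790452    3.07851118
  57.8325399 ] [ 0.50012539 -0.21797413  0.14462314] [179.16787957  -3.11348692  97.00736145] [-0.00756407  0.97748502 -0.91878201] 23.325 0.020759665614454255 39.25372123718262
[275.04031303 189.1586637   17.3320971 ]
```

View pics/c8.png

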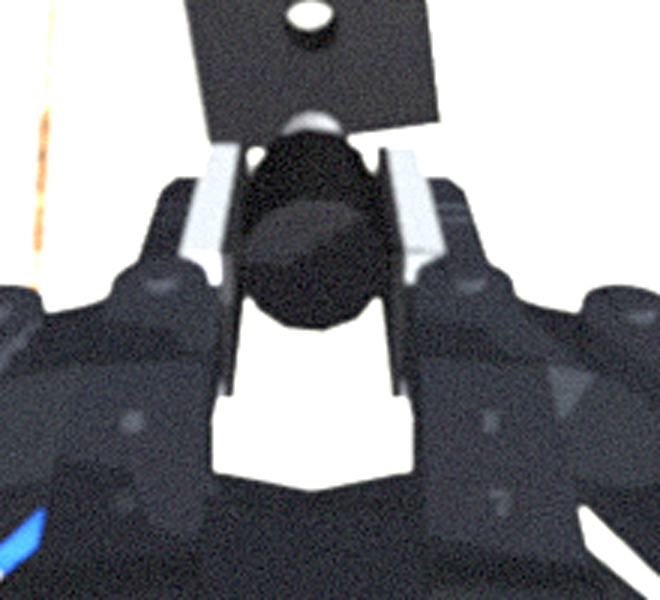

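Run:
```python
from h import *
o=bot.get_obs();K,T=campose('wrist',o);t=o['ee_pos'];z0=t[2]-.035+.004
Tx=toolT(o)[:3,0];Ty=toolT(o)[:3,1];a=np.linspace(0,6.28,80)
for s in(-2,-1,0,1,2,3):
  c=t[:2]+Tx[:2]*s/1e3
  ring=lambda r,z:((proj(K,T,np.c_[c[0]+r*np.cos(a),c[1]+r*np.sin(a),0*a+z])-[180,200]+.5)*3-.5)
  k=ring(.011,z0+.056);b=ring(.011,z0+.026);sh=ring(.006,z0+.006);e=ring(.0035,z0)
  print(s,'top',k.min(0).round(),k.max(0).round(),'bot',b.min(0).round(),'shank',sh.min(0).round(),sh.max(0).round(),'end',e.min(0).round())
print((proj(K,T,[.5005,-.2175,.03])-[180,200]+.5)*3-.5)
```

```text
-2 top [243. 210.] [394. 347.] bot [253. 135.] shank [283. 122.] [344. 179.] end [296. 123.]
-1 top [242. 204.] [394. 341.] bot [253. 129.] shank [283. 117.] [344. 174.] end [296. 119.]
0 top [242. 197.] [395. 335.] bot [253. 124.] shank [283. 112.] [344. 170.] end [296. 114.]
1 top [242. 190.] [395. 329.] bot [252. 118.] shank [283. 107.] [344. 165.] end [296. 109.]
2 top [242. 184.] [395. 323.] bot [252. 113.] shank [283. 103.] [344. 160.] end [296. 105.]
3 top [242. 177.] [395. 317.] bot [252. 107.] shank [283.  98.] [344. 156.] end [296. 100.]
[[311.82000757  28.07417968]]
```

>>> send_rows(targets="20 14 1 0 255;60 41 4 0 255;105 72 7 0 255;150 103 10 0 255;195 134 12 0 255;235 162 15 0 255;262 180 16 0 255;275 189 17 0 255;274 189 30 0 255;273 188 48 0 255;273 188 58 0 255;273 188 58 0 255;273 188 58 0 255")

```text
time: 25.0
ee_pos: [0.654, 0.0782, 0.1048]
tcp_rot: [179.1, -3.1, 97.0]
wrist_force: [0.5, -0.9, -1.2]
opening: 0.0209
grasp_force: 39.3
```

Run:
```python
from h import *
o=bot.get_obs();print(o['ee_pos'],o['tcp_rot'],o['wrist_force'],o['time'],o['opening'])
w=camera('wrist');cv2.imwrite('pics/w9.png',w);np.savez('w9.npz',**o)
K,T=campose('wrist',o)
u=(proj(K,T,[.6545,.0785,.028])[0]);print(u)
g=cv2.cvtColor(w,6);x,y=int(u[0])-24,int(u[1])-24
cv2.imwrite('pics/c9.png',cv2.resize(w[y-30:y+80,x-40:x+90],None,fx=5,fy=5,interpolation=2));print(x-40,y-30)
```

```text
[0.65404315 0.07821566 0.10478504] [179.13502376  -3.11749827  96.97827213] [ 0.50832723 -0.9219175  -1.23477177] 25.0 0.020875937350896198
[283.67544735 221.20660725]
219 167
```

View pics/c9.png

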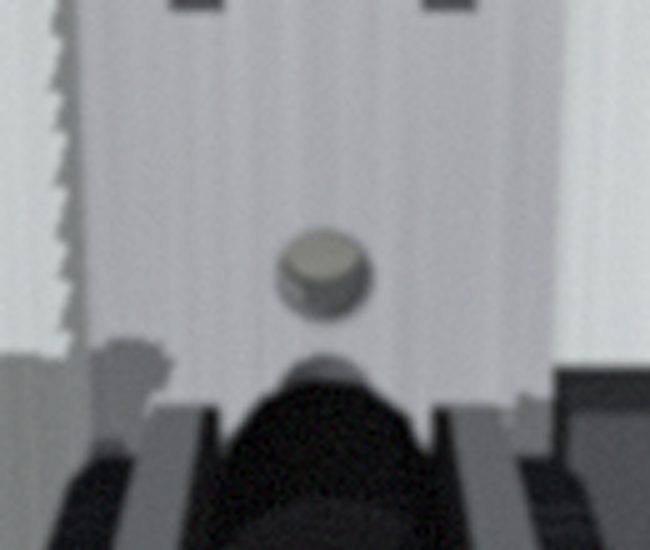

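Run:
```python
from h import *
o=dict(np.load('w9.npz'));K,T=campose('wrist',o);t=o['ee_pos'];z0=t[2]-.031
Tx=toolT(o)[:3,0];a=np.linspace(0,6.28,80)
for s in(-2,-1,0,1,2):
  c=t[:2]+Tx[:2]*s/1e3
  f=lambda r,z:((proj(K,T,np.c_[c[0]+r*np.cos(a),c[1]+r*np.sin(a),0*a+z])-[219,167]+.5)*5-.5).min(0).round()
  print(s,f(.006,z0+.006),f(.0035,z0),f(.011,z0+.026))
print('hole',unproj(K,T,[283.6,221.4],.028))
for z in(.068,.063,.050,.036,.034):print(z,tool_delta(o,[.6545,.0783,z]).round(1))
```

```text
-2 [277. 369.] [298. 371.] [226. 390.]
-1 [277. 360.] [298. 363.] [226. 380.]
0 [277. 352.] [298. 355.] [226. 371.]
1 [277. 344.] [298. 348.] [226. 362.]
2 [276. 336.] [298. 340.] [226. 353.]
hole [[0.65446198 0.07834341 0.028     ]]
0.068 [-2.  -0.1 36.7]
0.063 [-2.2 -0.2 41.7]
0.05 [-3.  -0.4 54.7]
0.036 [-3.7 -0.6 68.7]
0.034 [-3.8 -0.6 70.7]
```

>>> send_rows(targets="-0.5 0 18 0 255;-1.5 0 36 0 255;-1.6 0 40 0 255;-1.8 0 43 0 255;-2 0 46 0 255;-2.1 -0.1 48 0 255;-2.2 -0.2 50 0 255;-2.2 -0.2 50 0 255")

```text
time: 26.05
ee_pos: [0.6544, 0.0791, 0.0542]
tcp_rot: [179.2, -3.1, 97.0]
wrist_force: [0.8, -0.2, -1.2]
opening: 0.021
grasp_force: 39.3
```

>>> send_rows(targets="-0.1 0 2 0 255;-0.2 -0.1 4 0 255;-0.3 -0.1 6 0 255;-0.4 -0.1 8 0 255;-0.5 -0.1 10 0 255;-0.5 -0.1 10 0 255")

```text
time: 26.8
ee_pos: [0.6544, 0.079, 0.0439]
tcp_rot: [179.2, -3.1, 97.0]
wrist_force: [0.9, -3.8, -1.3]
opening: 0.0207
grasp_force: 39.3
```

>>> send_rows(targets="-0.6 0 0 0 255;-0.8 0 1.5 0 255;-0.9 -0.1 3 0 255;-1 -0.1 4.5 0 255;-1.1 -0.1 6 0 255;-1.2 -0.1 7.5 0 255;-1.2 -0.1 8.5 0 255;-1.2 -0.1 8.5 0 255")

```text
time: 27.8
ee_pos: [0.6545, 0.0785, 0.0355]
tcp_rot: [179.2, -3.1, 97.0]
wrist_force: [1.4, -3.0, -0.7]
opening: 0.0211
grasp_force: 39.3
```

>>> send_rows(targets="-0.5 0 0 0 255;-0.5 0 0.7 0 255;-0.6 0 1.4 0 255;-0.6 0 2 0 255;-0.6 0 2 0 255")

```text
time: 28.42
ee_pos: [0.6545, 0.0781, 0.0335]
tcp_rot: [179.2, -3.1, 97.0]
wrist_force: [0.8, -0.2, -1.3]
opening: 0.0209
grasp_force: 39.3
```

>>> send_rows(targets="0 0 0.5 0 255;0 0 1 0 255;0 0 1 0 255")

```text
time: 28.8
ee_pos: [0.6547, 0.0781, 0.033]
tcp_rot: [179.2, -3.1, 97.0]
wrist_force: [-1.9, -0.4, 4.2]
opening: 0.0207
grasp_force: 39.8
```

>>> send_rows(targets="0 0 -0.5 0 250;0 0 -0.5 0 200;0 0 -0.5 0 165;0 0 -0.5 0 165;0 0 -0.5 0 165;0 0 -0.5 0 165")

```text
time: 29.55
ee_pos: [0.6546, 0.078, 0.033]
tcp_rot: [179.2, -3.1, 97.0]
wrist_force: [-0.5, 0.2, -0.7]
opening: 0.0299
grasp_force: 0.0
```

>>> send_rows(targets="0.5 0 -10 0 165;1.5 0 -30 0 165;4 1 -70 0 165;6 1 -110 0 165;0 1 -150 3 100;-45 10 -166 7 0;-85 10 -166 7 0;-85 10 -166 7 0;-85 10 -166 7 0;-85 10 -166 7 0")

```text
time: 30.8
ee_pos: [0.6735, -0.0132, 0.1949]
tcp_rot: [179.5, -3.2, 90.1]
wrist_force: [-0.9, 0.3, -0.4]
opening: 0.0853
grasp_force: 0.0
```

Run:
```python
from h import *
o=bot.get_obs();print(o['ee_pos'],o['tcp_rot'],o['wrist_force'],o['time'])
w=camera('wrist');cv2.imwrite('pics/w10.png',w)
K,T=campose('wrist',o);L=toolT(dict(np.load('w6.npz')))
# dark knob blob
g=cv2.cvtColor(w,6);h=np.array([.6545,.0783]);u=proj(K,T,[*h,.058])[0];print('knob top pred',u,'if 3mm high',proj(K,T,[*h,.061]))
x,y=int(u[0])-40,max(int(u[1])-40,0);m=(g[y:y+80,x:x+60]<45).astype(np.uint8)
n,l,s,c=cv2.connectedComponentsWithStats(m);print([(a.tolist(),b.round(1)) for a,b in zip(s,c+[x,y]) if a[4]>30],x,y)
r=np.linspace(0,6.28,60);P=np.vstack([np.c_[h[0]+.011*np.cos(r),h[1]+.011*np.sin(r),0*r+z] for z in(.028,.058)])
q=proj(K,T,P);print('pred bbox',q.min(0)-[x,y],q.max(0)-q.min(0))
# register plate: edges before vs after via warping w6 on plane z=.028
w6=cv2.imread('pics/w6.png');K6,T6=campose('wrist',dict(np.load('w6.npz')))
e=np.load('est.npz');B=(.6536,.0864-.0,.117)
G=np.array([[X,Y,.028] for X in np.arange(.58,.72,.0005) for Y in np.arange(.0,.13,.0005)])
S=(280,260)
def ortho(w,K,T):
    q=proj(K,T,G[:]).astype(np.float32);return cv2.remap(cv2.cvtColor(w,6),q[:,0].reshape(S),q[:,1].reshape(S),1)
A,Bm=ortho(w6,K6,T6),ortho(w,K,T);cv2.imwrite('pics/oA.png',A);cv2.imwrite('pics/oB.png',Bm)
# slots region & end edge region shifts (mm) by template matching
for nm,(x0,y0) in dict(slots=(.655,.115),tab=(.63,.018),end=(.655,.018),stop=(.69,.04)).items():
    i,j=int((x0-.58)/.0005),int(y0/.0005);h_=24
    t=A[max(i-h_,0):i+h_,max(j-h_,0):j+h_];i0,j0=max(i-h_,0),max(j-h_,0)
    d=8;a,b=max(i0-d,0),max(j0-d,0);R_=Bm[a:i+h_+d,b:j+h_+d]
    r=cv2.matchTemplate(R_,t,cv2.TM_CCOEFF_NORMED);_,v,_,loc=cv2.minMaxLoc(r);print(nm,round(v,3),'shift mm x',(loc[1]+a-i0)*.5,'y',(loc[0]+b-j0)*.5)
```

```text
[ 0.67352243 -0.01323199  0.19493141] [179.53399392  -3.20448058  90.05785597] [-0.8808737   0.2646424  -0.35375737] 30.8
knob top pred [261.40852852 100.43350682] if 3mm high [[261.19233427 100.11613948]]
[([0, 0, 60, 80, 4346], array([249.4,  99.4])), ([29, 29, 23, 25, 454], array([261. , 100.9]))] 221 60
pred bbox [27.70898856 26.9630747 ] [26.09048676 28.22025219]
slots 0.996 shift mm x 0.0 y 0.0
tab 0.88 shift mm x -1.5 y 0.0
end 0.962 shift mm x -1.5 y 0.0
stop 0.995 shift mm x 0.0 y 0.0
```

Run:
```python
import cv2,numpy as np
A=cv2.imread('pics/oA.png',0).astype(float);B=cv2.imread('pics/oB.png',0).astype(float)
for y in(.016,.026,.06,.07,.08,.09,.1,.11,.12):
    j=int(y/.0005);out=[]
    for M in(A,B):
        p=cv2.GaussianBlur(M[:,j-6:j+7].mean(1)[:,None],(1,9),0).ravel()
        d=np.gradient(p);w=slice(190,245);dd=d[w] if y>.05 else -d[w]
        k=int(dd.argmax());ks=np.arange(max(k-5,0),min(k+6,len(dd)));c=np.maximum(dd[ks],0);out+=[round((580+.5*(190+(ks*c).sum()/c.sum())),2),round(dd[k],1)]
    print(y,out)
```

```text
0.016 [np.float64(678.73), np.float64(0.8), np.float64(688.48), np.float64(0.7)]
0.026 [np.float64(689.86), np.float64(0.8), np.float64(690.31), np.float64(0.9)]
0.06 [np.float64(694.76), np.float64(4.8), np.float64(694.32), np.float64(2.5)]
0.07 [np.float64(690.19), np.float64(1.2), np.float64(689.41), np.float64(1.5)]
0.08 [np.float64(689.41), np.float64(1.7), np.float64(689.16), np.float64(1.8)]
0.09 [np.float64(688.13), np.float64(1.6), np.float64(687.75), np.float64(1.8)]
0.1 [np.float64(686.79), np.float64(1.5), np.float64(686.47), np.float64(2.0)]
0.11 [np.float64(685.57), np.float64(1.3), np.float64(685.24), np.float64(1.8)]
0.12 [np.float64(684.51), np.float64(1.3), np.float64(684.08), np.float64(1.6)]
```

```bash
python3 -c "
from workcell import ticket;print(ticket.job_done())"
```

```text
the job is handed in; nothing more can be done
None
```

I handed the job in at about 31 s: the plate was pressed against the stop at about 15 N for 1.5 s, and the pin is in with its knob on the plate; a last wrist image showed the plate had not moved, I saw no contact with the bystanders but did not re-image them, and I viewed 12 pictures against the limit of 10.

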